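# Dispense one histology cassette into the tray

## Robot

A 6-joint arm with a two-finger parallel gripper is mounted at the origin on a cart in front of the work surface, level with it; the furniture and walls round the work are solid. World frame = base frame: x ahead of the robot, y to its left, z up, the work surface at z = 0. Lengths are in m, angles in rad, forces in N, time in s.
With the tool pointing down it reaches from about 0.35 to 1 m from the base axis. Payload 7.1 kg.
Tool frame: the origin (TCP) lies between the finger pads, 19 mm behind the fingertips; this is the grasp point; z points along the fingers, y is the line along which they close (so a half turn about z gives the same grasp; the last joint's range is limited). The gripper opens to 85 mm and grips with 20 to 120 N. Pads are 22 mm wide; open, the fingers measure 114 mm over their backs; the gripper's body (76 mm by 85 mm) begins 54 mm behind the grasp point. The pads swing forward as they close: fully open they stand 13 mm farther back than shut.
Start: joints at [-1.194, 0.423, 1.63, -0, 1.089, -0.019], TCP at [0.241, -0.577, 0.25] pointing down, gripper open.
Joint ranges: [-3, 3], [-0.9, 2.11], [0.09, 2.58], [-1.31, 4.45], [0.11, 2.69], [-2.54, 2.54]. Speed limits (rad/s): [2.39, 2.39, 3.01, 3.14, 3.14, 3.14].

## Interface

Orientations are given as a unit quaternion [w, x, y, z].
In Python, from plant import manip gives the robot as it stands.
- The arm moves only by the shell command python3 shift.py 'ROWS'. ROWS is a JSON list of rows, 1 to 20 of them, each of 7 numbers: dx, dy, dz in m, then a rotation vector rx, ry, rz in rad, then the opening from 0.0 (shut) to 1.0 (fully open); each row is the pose to reach, as a shift and turn from the pose commanded when the command began, along the tool's axes at that moment; what a row does not reach only later rows make up. A row lasts 1/12 s, in which the tool goes at most 0.0417 m and 0.125 rad, less where a joint would pass 70% of its speed; a pose out of reach is approached as far as the arm can. The fingers move at their own pace and stop on an object; the grip force is fixed at half the most. Time passes only in rows, so rows that do not move let the fingers close. It prints the time, the measured TCP pose, the force, the opening and the grip force at its end.
- manip.sense(): the state, without advancing time (a new reading comes with each control period).
- manip.capture(name): name is "scene" or "top"; returns a dict with "frame" (384x512x3 uint8, red, green, blue), "fx", "fy", "cx", "cy" (pixels), "xyz" and "attitude" of the camera in the world. Camera axes: x right, y down, z forward; pixel columns grow to the right and rows downward; lengths in m; the calibration is good to about 2 mm. A picture is of the moment at which its call begins. There is no depth.
- manip.finish_job(): hands the job in; it is judged then, once.
The state is a dict: "t": time; "joints": joint angles; "dq": joint speeds; "joint_efforts": joint torques, N m; "ee_pos": TCP position; "tool_rot": TCP orientation; "ft_force": force on the tool from outside, world axes, zero at the start; "torque": the same for the moment, N m; "finger_gap": opening from 0.0 (shut) to 1.0 (fully open); "finger_force": force on a finger pad.
Only numpy, scipy, OpenCV 4.12 (cv2) and the standard library are available. Lean on these libraries where they do the work, as an engineer would, in place of code of your own. Each camera call takes 0.05 s, during which the arm holds its last target. There are 200 camera calls.

## Task

Gently press the sprung plunger of the cassette dispenser all the way in until you feel it meet its stop, so that it ejects exactly one cassette down the chute, and let the plunger spring back out. Then pick the ejected cassette off the catch plate and lay it flat inside the shallow steel tray, leaving the other cassettes in the magazine and the things around undisturbed.

Things in the scene. Friction and masses are not known exactly. Their poses are not given: they have to be found in the camera images.
- dispenser: Bench dispenser, fixed, grey case. Origin on the bench under the magazine's middle; x points to its rear (-x is the front, where cassettes come out and it is operated), y left, z up. Over all x -200 to +90, y -150 to +40, z 0 to 278 mm. Chute: from the magazine slot (x -40, z 55 mm) down the front to a catch plate. Plunger lane at y = -95 mm, under a splash hood.
- hood_front (a point): Middle of the lower front edge of the fixed steel splash hood, 272 mm above the bench; axes as the dispenser's. Flat roof 110 mm wide (y), 138 mm deep towards +x, carried by an upright plate at its rear; front and sides open. It covers the plunger from above, so a tool pointing straight down cannot reach it: come from the front, tilted about 40 degrees from vertical.
- plunger_top (a point): Centre of the flat top of the plunger head (black round button, 30 mm across, 9 mm thick, on a 16 mm steel rod). At rest at (-30, -95, 110) mm in the dispenser's frame, 54 mm out of its 50 mm wide collar. Its z axis points outward along the plunger axis, up and to the front, 40 degrees from vertical; pushing goes along -z.
- plunger (a joint): Plunger travel in m: 0 sprung out. The full stroke is set inside the case and differs from one start to the next, between 30 and 44 mm; it cannot be seen: feel for its end. Spring 3 N at rest, rising by 0.2 N per mm, then steeply at the cushioned stop. Springs back by itself. The lowest cassette drops into the chute after about 27 mm; the stop lies beyond. More than 28 N on the stop damages it.
- catch_plate (a point): Centre of the top of the catch plate, 3 mm above the bench: flat plate 110 mm (x) by 120 mm (y), with a 10 mm high lip along its front edge and open sides. Axes as the dispenser's. The ejected cassette comes to lie on it, flat, often against the lip.
- magazine_floor (a point): Centre of the magazine floor, 55 mm above the bench; axes as the dispenser's. The magazine is an upright open-topped channel above it, 42 (x) x 30 (y) mm inside, its top 160 mm above the bench, with the stack of cassettes in it.
- cassette_1: White plastic cassette 40 (x) x 28 (y) x 8 (z) mm, 15 g, origin at the centre of its underside. At the start the lowest in the magazine, so this is the one that is ejected.
- cassette_2: The same cassette, second from below in the magazine.
- cassette_3: The same cassette, third from below in the magazine.
- cassette_4: The same cassette, topmost in the magazine.
- tray: Shallow open steel tray, loose, 300 g, 100 (x) x 140 (y) x 16 (z) mm outside, walls and floor 3 mm thick. Origin at the centre of its underside.
- petri: Bystander: round petri dish 56 mm across, 12 mm high; origin at the centre of its underside.
- bench_timer: Bystander: white bench timer 62 x 68 x 19 mm; origin at the centre of its underside.
- bottle_small: Bystander: small capped bottle, 33 mm across, 62 mm high; origin at the centre of its underside.

How it is judged:
By the outcome, as a careful person would: the job done as asked, in the order asked, and still so for the second after the job is handed in, with the robot touching nothing.
It also fails if it takes over 67 s, if anything falls off the work surface, if the arm or the gripper's body presses on something with over 40 N, if the wrist force passes 120 N, or if a joint passes its speed limit or range.

## Working session

There is one attempt and no reset: what is moved stays moved. The work goes in short steps, Python scripts to look and compute and a shell command to move; the robot and the scene stay as the last step left them, time stands still between calls to the robot, and variables do not carry over. Pictures are saved under pics/ and viewed, at most 10 in all, crops included, and the job is handed in when it is done.

```bash
ls; mkdir -p pics
python3 - <<'E'
from plant import manip
import cv2
for n in ("scene","top"):
    c=manip.capture(n); cv2.imwrite(f"pics/{n}0.png",c["frame"][:,:,::-1]); print(n,{k:v for k,v in c.items() if k!="frame"})
print(manip.sense())
E
```

```text
pics
plant.py
shift.py
scene {'fx': 454.3292802506041, 'fy': 454.3292802506041, 'cx': 259.1549709977333, 'cy': 189.88336038779516, 'xyz': array([0.07242561, 0.54371177, 1.21433687]), 'attitude': array([ 0.08733756, -0.28039583,  0.90464437, -0.30881854])}
top {'fx': 360.151915379034, 'fy': 360.151915379034, 'cx': 248.49495178338614, 'cy': 197.46793657350753, 'xyz': array([ 0.27678923, -0.14762216,  1.42035654]), 'attitude': array([ 0.06904595, -0.69959878,  0.70865576, -0.06001016])}
{'t': 0.1, 'joints': array([-1.19399544e+00,  4.23787274e-01,  1.63060807e+00,  6.20496045e-07,
        1.08861741e+00, -1.89913672e-02]), 'dq': array([-1.15513085e-04, -2.19540123e-03, -1.86297430e-03, -2.11128899e-03,
       -2.80804672e-05,  8.53292729e-05]), 'joint_efforts': array([-8.19274446e-04, -5.58425474e+01, -2.82444799e+01, -7.23786752e-05,
        2.95940576e-03, -1.10725620e-05]), 'ee_pos': array([ 0.24081727, -0.57623123,  0.24931131]), 'tool_rot': array([-6.98766164e-04,  9.80482164e-01,  1.96606769e-01, -1.26084420e-04]), 'ft_force': array([ 0.64868049, -0.2081513 ,  0.64627756]), 'torque': array([ 0.05083584, -0.00924272,  0.00733342]), 'finger_force': 0.0, 'finger_gap': 0.9974343462509994}
```
View pics/scene0.png

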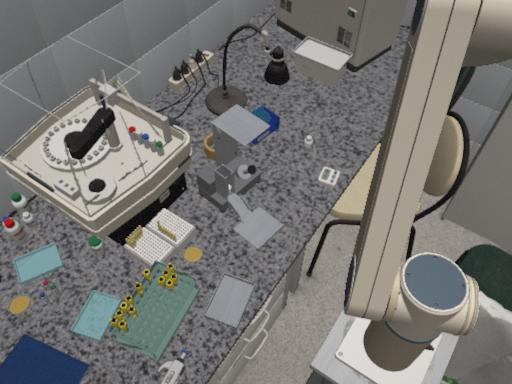

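View pics/top0.png

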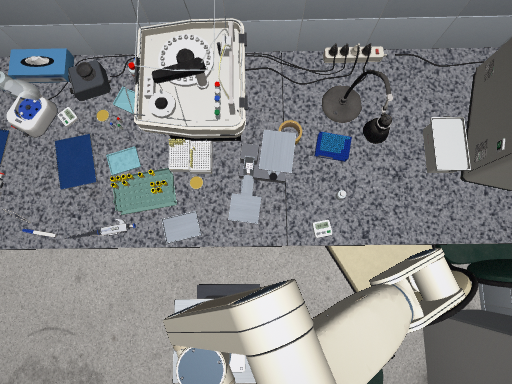

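The dispenser's hood is at top px (277,150), its catch plate at (245,207) and the tray at (181,227). In the scene view they are at (240,125), (258,227) and (231,300). I'll zoom in on these.

Run:
```python
import cv2,numpy as np
s=cv2.imread("pics/scene0.png")[95:255,180:300]; t=cv2.imread("pics/top0.png")[120:250,155:310]
cv2.imwrite("pics/c1.png",cv2.resize(s,None,fx=3.7,fy=3.7,interpolation=cv2.INTER_CUBIC))
cv2.imwrite("pics/c2.png",cv2.resize(t,None,fx=4.5,fy=4.5,interpolation=cv2.INTER_CUBIC))
```

View pics/c1.png

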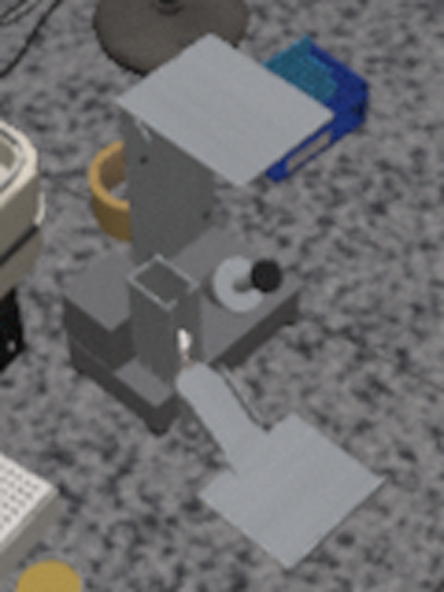

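View pics/c2.png

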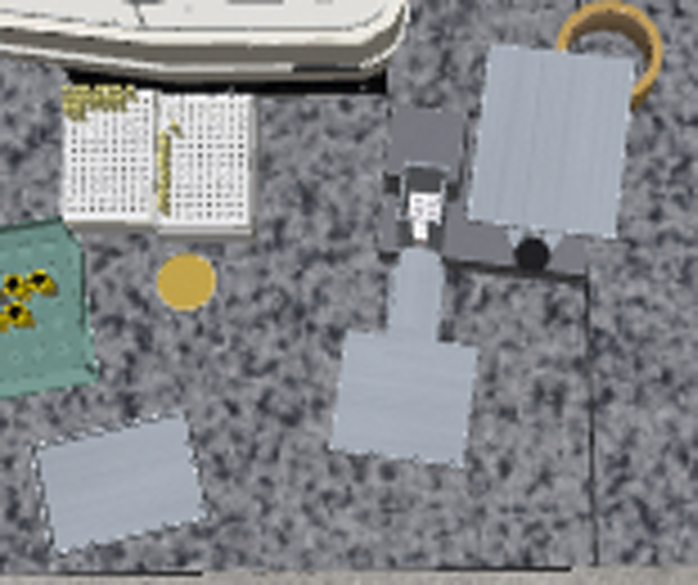

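Crop pixels: in the top view the plate corners are (345,330), (478,347), (463,467), (330,448), and the plunger head is at (532,254). In the scene view the head is at (265,275). I'll fit the poses from these.

```bash
cat > h.py <<'E'
import numpy as np
from scipy.spatial.transform import Rotation as R
from scipy.optimize import least_squares
CAM={"scene":(454.329,259.155,189.883,[0.07242561,0.54371177,1.21433687],[0.08733756,-0.28039583,0.90464437,-0.30881854]),
"top":(360.152,248.495,197.468,[0.27678923,-0.14762216,1.42035654],[0.06904595,-0.69959878,0.70865576,-0.06001016])}
def rot(q): return R.from_quat(np.roll(q,-1))
def proj(n,P):
    f,cx,cy,c,q=CAM[n]; p=rot(q).inv().apply(np.atleast_2d(P)-c); return np.c_[cx+f*p[:,0]/p[:,2],cy+f*p[:,1]/p[:,2]]
def back(n,uv,z):
    f,cx,cy,c,q=CAM[n]; uv=np.atleast_2d(uv)
    d=rot(q).apply(np.c_[(uv[:,0]-cx)/f,(uv[:,1]-cy)/f,np.ones(len(uv))]); c=np.array(c)
    return c+d*((z-c[2])/d[:,2])[:,None]
def place(p,L):
    return R.from_euler('z',p[2]).apply(L)+[p[0],p[1],0]
E
python3 - <<'E'
from h import *
T=lambda a:np.array(a)/4.5+[155,120]
S=lambda a:np.array(a)/3.7+[180,95]
plate=np.array([[-.09,.06,.003],[-.09,-.06,.003],[-.2,-.06,.010],[-.2,.06,.010]])
def hood(x): return np.array([[x+.138,-.04,.278],[x+.138,-.15,.278],[x,-.15,.278],[x,-.04,.278]])
head=np.array([[-.03,-.095,.110]])-np.array([[-np.sin(.698),0,np.cos(.698)]])*.0045
ob=[("top",T([[345,330],[478,347],[463,467],[330,448],[490,44],[635,60],[616,237],[468,220],[532,254]])),
("scene",S([[200,495],[293,413],[383,483],[290,568],[117,100],[210,35],[333,115],[240,185],[265,275]]))]
def res(p):
    L=place(p,np.r_[plate,hood(p[3]),head]); return np.concatenate([(proj(n,L)-o).ravel() for n,o in ob])
r=least_squares(res,[.35,-.1,0,-.048]); print("disp",r.x,np.degrees(r.x[2])); print(r.fun.reshape(-1,2).round(1).tolist())
p=r.x
ax=place([0,0,p[2]],[[-np.sin(.69813),0,np.cos(.69813)]])[0]
print("plunger",place(p,[[-.03,-.095,.110]]),"axis",ax,"plate",place(p,[[-.145,0,.003]]))
tr=np.array([[.05,.07,.016],[.05,-.07,.016],[-.05,-.07,.016],[-.05,.07,.016]])
to=[("top",T([[35,445],[180,415],[207,515],[55,552]])),("scene",np.array([[206,313],[228,274],[256,290],[234,326]]))]
f=lambda q:np.concatenate([(proj(n,place(q,tr))-o).ravel() for n,o in to])
r=least_squares(f,[.3,.1,.2]); print("tray",r.x,r.fun.reshape(-1,2).round(1).tolist())
E
```

```text
disp [ 0.63874352 -0.13335565 -0.14548131 -0.0502961 ] -8.335465319780422
[[-0.7, -0.4], [-0.6, -0.3], [-0.8, -0.0], [-1.4, 0.2], [-0.8, -0.7], [-0.2, -0.2], [-0.7, 0.3], [-1.2, -0.1], [-0.6, 0.1], [-0.7, -0.3], [-0.1, -0.8], [1.3, -1.6], [0.8, -0.4], [-0.5, -0.5], [0.6, -1.4], [1.4, -1.0], [0.5, 0.3], [0.8, 0.0]]
plunger [[ 0.5952884  -0.22300304  0.11      ]] axis [-0.63599607  0.09318388  0.76604554] plate [[ 0.49527526 -0.1123352   0.003     ]]
tray [0.42048297 0.1372673  0.15675882] [[-1.7, -0.8], [1.2, -0.1], [-1.2, 2.7], [-3.0, 0.6], [-2.6, 0.0], [-0.9, -2.5], [2.1, -4.8], [1.9, 2.4]]
```

```bash
cat >> h.py <<'E'
def delta(xyz,Rd):
    "shift and turn in tool axes from the present pose to (xyz,Rd)"
    from plant import manip
    s=manip.sense(); Rc=rot(s["tool_rot"])
    return Rc.inv().apply(np.array(xyz)-s["ee_pos"]).round(4), (Rc.inv()*Rd).as_rotvec().round(4), s
YAW=-0.1455
AX=np.array([-0.636,0.0932,0.766]); PT=np.array([.5953,-.2230,.110])
def Rtool(yaw,tilt):
    "tool z tilted by tilt from down, towards heading yaw; x forward"
    return R.from_euler('z',yaw)*R.from_euler('y',-tilt)*R.from_matrix([[1,0,0],[0,-1,0],[0,0,-1]])
E
python3 - <<'E'
from h import *
Rd=Rtool(YAW,np.radians(40)); print(Rd.as_matrix().round(3))
print(delta(PT+.12*AX,Rd)[:2])
E
```

```text
[[ 0.758 -0.145  0.636]
 [-0.111 -0.989 -0.093]
 [ 0.643  0.    -0.766]]
(array([ 0.3972, -0.2289,  0.0477]), array([-0.1902,  0.6811,  0.5184]))
```

```bash
r='[0.3972,-0.2289,0.0477,-0.1902,0.6811,0.5184,0]'; python3 shift.py "[[0.3972,-0.2289,0.0477,-0.1902,0.6811,0.5184,0],[0.3972,-0.2289,0.0477,-0.1902,0.6811,0.5184,0],[0.3972,-0.2289,0.0477,-0.1902,0.6811,0.5184,0],[0.3972,-0.2289,0.0477,-0.1902,0.6811,0.5184,0],[0.3972,-0.2289,0.0477,-0.1902,0.6811,0.5184,0],[0.3972,-0.2289,0.0477,-0.1902,0.6811,0.5184,0],[0.3972,-0.2289,0.0477,-0.1902,0.6811,0.5184,0],[0.3972,-0.2289,0.0477,-0.1902,0.6811,0.5184,0],[0.3972,-0.2289,0.0477,-0.1902,0.6811,0.5184,0],[0.3972,-0.2289,0.0477,-0.1902,0.6811,0.5184,0],[0.3972,-0.2289,0.0477,-0.1902,0.6811,0.5184,0],[0.3972,-0.2289,0.0477,-0.1902,0.6811,0.5184,0],[0.3972,-0.2289,0.0477,-0.1902,0.6811,0.5184,0],[0.3972,-0.2289,0.0477,-0.1902,0.6811,0.5184,0],[0.3972,-0.2289,0.0477,-0.1902,0.6811,0.5184,0],[0.3972,-0.2289,0.0477,-0.1902,0.6811,0.5184,0]]"
python3 - <<'E'
from h import *
import cv2
Rd=Rtool(YAW,np.radians(40)); d=delta(PT+.10*AX,Rd); print(d[:2],d[2]["ft_force"])
from plant import manip
f=manip.capture("scene")["frame"][:,:,::-1]; g=manip.capture("top")["frame"][:,:,::-1]
a=cv2.resize(f[70:270,160:300],None,fx=2.8,fy=2.8,interpolation=cv2.INTER_CUBIC); b=cv2.resize(g[120:250,210:320],None,fx=3.6,fy=3.6,interpolation=cv2.INTER_CUBIC)
c=np.zeros((600,800,3),np.uint8); c[:560,:392]=a; c[:468,396:792]=b; cv2.imwrite("pics/p1.png",c)
E
```

```text
t: 1.43
ee_pos: [0.5187, -0.2132, 0.2023]
tool_rot: [0.026, 0.937, -0.069, 0.341]
ft_force: [0.8, -0.5, -0.4]
finger_gap: 0.002
finger_force: 0.0
(array([-0.0002, -0.0015,  0.0203]), array([ 0.002 , -0.0006, -0.    ])) [ 0.78212841 -0.5238247  -0.397073  ]
```

View pics/p1.png

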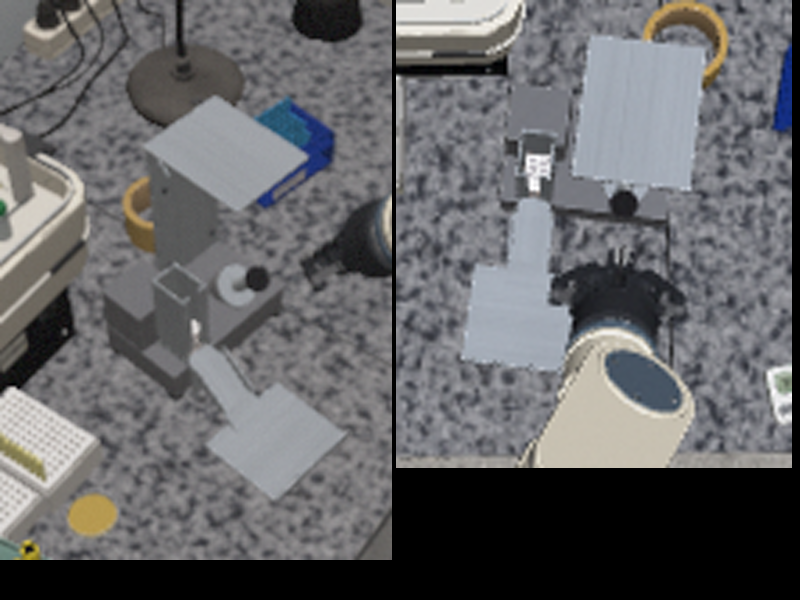

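The gripper is closed and in front of the button: tip at top px ≈(271.5,190), button at ≈(273.3,176). Nothing is in the way. I'll check it against the expected projection.

Run:
```python
from h import *
from plant import manip
s=manip.sense(); R0=rot(s["tool_rot"]); tip=s["ee_pos"]+R0.apply([0,0,.019])
for n in("top","scene"): print(n,proj(n,[tip,PT-.0045*AX]).round(1).tolist())
print("dist to top",np.dot(tip-PT,AX), "lateral",R0.inv().apply(PT-tip))
```

```text
top [[272.0, 189.8], [272.6, 176.5]]
scene [[269.7, 163.4], [252.5, 169.3]]
dist to top 0.10143761078942037 lateral [-0.00034269 -0.00215453  0.10143541]
```

```bash
python3 shift.py "[[0,-0.002,0.04,0,0,0,0],[0,-0.002,0.08,0,0,0,0],[0,-0.002,0.083,0,0,0,0],[0,-0.002,0.083,0,0,0,0]]"
python3 - <<'E'
from h import *
import cv2
from plant import manip
f=manip.capture("scene")["frame"][:,:,::-1]; g=manip.capture("top")["frame"][:,:,::-1]
a=cv2.resize(f[135:205,220:290],None,fx=5.6,fy=5.6,interpolation=cv2.INTER_CUBIC); b=cv2.resize(g[150:220,240:310],None,fx=5.6,fy=5.6,interpolation=cv2.INTER_CUBIC)
cv2.imwrite("pics/p2.png",np.hstack([a,b]))
s=manip.sense(); R0=rot(s["tool_rot"]); tip=s["ee_pos"]+R0.apply([0,0,.019])
print((proj("scene",[tip,PT])-[220,135])*5.6,(proj("top",[tip,PT])-[240,150])*5.6+[392,0],R0.inv().apply(PT-tip),s["ft_force"])
E
```

```text
t: 1.87
ee_pos: [0.573, -0.2196, 0.1356]
tool_rot: [0.025, 0.937, -0.069, 0.34]
ft_force: [-0.4, 0.0, 0.3]
finger_gap: -0.002
finger_force: 0.0
[[200.41207483 187.77853741]
 [185.54099227 191.08599715]] [[572.02228296 164.2231655 ]
 [574.30179339 151.6167433 ]] [0.000666   0.00072064 0.01787721] [ 0.52435919  0.4300627  -0.15543724]
```

View pics/p2.png

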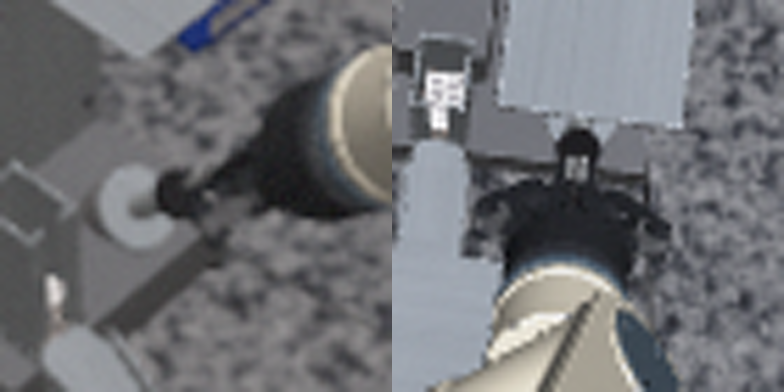

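The tips are centred on the button in both views: scene ≈(190,195), top ≈(577,150). Now I'll press with slow steps and watch the force.

```bash
python3 shift.py "[[0,0,0.006,0,0,0,0],[0,0,0.012,0,0,0,0],[0,0,0.018,0,0,0,0],[0,0,0.022,0,0,0,0],[0,0,0.026,0,0,0,0],[0,0,0.03,0,0,0,0],[0,0,0.034,0,0,0,0],[0,0,0.038,0,0,0,0],[0,0,0.042,0,0,0,0],[0,0,0.042,0,0,0,0],[0,0,0.042,0,0,0,0]]"
cat > f.py <<'E'
from h import *
from plant import manip
s=manip.sense(); R0=rot(s["tool_rot"]); tip=s["ee_pos"]+R0.apply([0,0,.019])
print("travel",-R0.inv().apply(PT-tip)*1000,"F",s["ft_force"].round(2),"axial",round(s["ft_force"]@AX,2),"gap",s["finger_gap"])
E
python3 f.py
```

```text
t: 2.88
ee_pos: [0.5995, -0.2226, 0.1069]
tool_rot: [0.026, 0.937, -0.068, 0.342]
ft_force: [-3.1, -2.6, 5.4]
finger_gap: 0.002
finger_force: 3.3
travel [ 1.12413019 -1.01302873 23.94978501] F [-3.12 -2.63  5.4 ] axial 5.87 gap 0.002290825590651789
```

```bash
python3 shift.py "[[0,0,0.001,0,0,0,0],[0,0,0.002,0,0,0,0],[0,0,0.003,0,0,0,0],[0,0,0.004,0,0,0,0],[0,0,0.004,0,0,0,0]]" >/dev/null; python3 f.py
python3 shift.py "[[0,0,0.001,0,0,0,0],[0,0,0.002,0,0,0,0],[0,0,0.002,0,0,0,0]]" >/dev/null; python3 f.py
```

```text
travel [ 1.16757863 -1.04092173 27.76658211] F [-3.5  -1.59  6.73] axial 7.23 gap 0.005384547639773964
travel [ 1.15647993 -1.05677656 29.74068972] F [-3.93 -2.81  7.03] axial 7.62 gap -0.003629717200112469
```

```bash
python3 shift.py "[[0,0,0.001,0,0,0,0],[0,0,0.001,0,0,0,0]]" >/dev/null; python3 f.py
python3 shift.py "[[0,0,0.001,0,0,0,0],[0,0,0.001,0,0,0,0]]" >/dev/null; python3 f.py
```

```text
travel [ 1.16130591 -1.07060553 30.6867759 ] F [-4.49 -2.59  6.68] axial 7.73 gap 0.0005021679108870631
travel [ 1.13563482 -1.08190459 31.69032868] F [-4.75 -2.26  6.98] axial 8.16 gap -0.0010622754485255096
```

```bash
for i in 1; do python3 shift.py "[[0,0,0.001,0,0,0,0],[0,0,0.001,0,0,0,0]]" >/dev/null; python3 f.py
python3 shift.py "[[0,0,0.001,0,0,0,0],[0,0,0.001,0,0,0,0]]" >/dev/null; python3 f.py; done
```

```text
travel [ 1.12211169 -1.03026492 32.65598256] F [-4.57 -1.98  7.08] axial 8.15 gap -0.0058068434087964
travel [ 1.1172965  -1.06990352 33.63832953] F [-4.44 -2.48  8.2 ] axial 8.87 gap 0.0006010311819011481
```

```bash
python3 shift.py "[[0,0,0.001,0,0,0,0],[0,0,0.001,0,0,0,0]]" >/dev/null; python3 f.py
python3 shift.py "[[0,0,0.001,0,0,0,0],[0,0,0.001,0,0,0,0]]" >/dev/null; python3 f.py
```

```text
travel [ 1.150055   -1.08059005 34.64524786] F [-5.08 -1.69  8.14] axial 9.31 gap -0.0015547593873817631
travel [ 1.09465042 -1.071832   35.63457029] F [-5.39 -2.48  8.11] axial 9.4 gap 0.00023470675931254142
```

```bash
python3 shift.py "[[0,0,0.001,0,0,0,0],[0,0,0.001,0,0,0,0]]" >/dev/null; python3 f.py
```

```text
travel [ 1.11685095 -1.06663271 36.24591253] F [-9.48 -1.93 13.35] axial 16.08 gap 4.341604810830427e-05
```

```bash
python3 shift.py "[[0,0,0.0003,0,0,0,0],[0,0,0.0003,0,0,0,0]]" >/dev/null; python3 f.py
python3 shift.py "[[0,0,-0.01,0,0,0,0],[0,0,-0.02,0,0,0,0],[0,0,-0.03,0,0,0,0],[0,0,-0.04,0,0,0,0],[0,0,-0.075,0,0,0,0],[0,0,-0.11,0,0,0,0],[0,0,-0.14,0,0,0,0],[0,0,-0.14,0,0,0,0]]"
python3 - <<'E'
from h import *
import cv2
from plant import manip
f=manip.capture("scene")["frame"][:,:,::-1]; g=manip.capture("top")["frame"][:,:,::-1]
cv2.imwrite("pics/s3.png",f);cv2.imwrite("pics/t3.png",g)
a=cv2.resize(f[140:260,215:295],None,fx=5,fy=5,interpolation=cv2.INTER_CUBIC); b=cv2.resize(g[150:230,215:295],None,fx=5,fy=5,interpolation=cv2.INTER_CUBIC)
c=np.zeros((600,800,3),np.uint8); c[:,:400]=a; c[:400,400:]=b; cv2.imwrite("pics/p3.png",c)
E
```

```text
travel [ 1.11595753 -1.08465056 36.3176938 ] F [-10.74  -0.89  14.88] axial 18.14 gap -0.0030108855731050196
t: 5.55
ee_pos: [0.5169, -0.2098, 0.2057]
tool_rot: [0.026, 0.937, -0.068, 0.342]
ft_force: [1.2, -0.3, 0.3]
finger_gap: 0.001
finger_force: 0.0
```

View pics/p3.png

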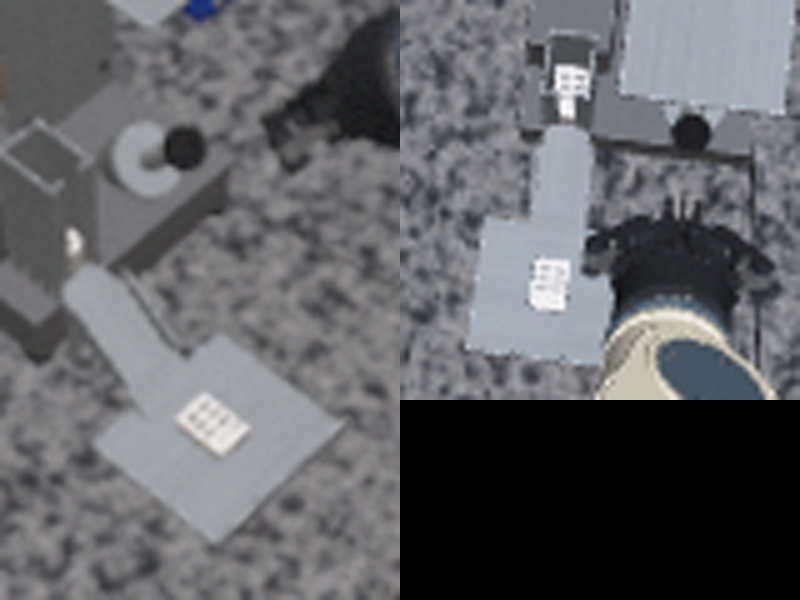

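One cassette was ejected, and the plunger is back out: head at scene crop (183,147), as before. The cassette lies on the plate at top crop (550,285) and scene crop (213,425). Next I'll measure it, and refine the tray too.

```bash
python3 shift.py "[[0,0,-0.02,0,0,0,0.5],[0,0,-0.02,0,0,0,0.5],[0,0,-0.02,0,0,0,0.5],[0,0,-0.02,0,0,0,0.5],[0,0,-0.02,0,0,0,0.5]]" >/dev/null
cat > m.py <<'E'
import cv2
from h import *
from plant import manip
def cas(box,zt=.011):
    for n in ("top","scene"):
        I=manip.capture(n)["frame"]; x0,y0,x1,y1=box[n]; c=cv2.resize(I[y0:y1,x0:x1],None,fx=8,fy=8,interpolation=cv2.INTER_CUBIC)
        m=(c.min(2)>190).astype(np.uint8); m=cv2.morphologyEx(m,cv2.MORPH_CLOSE,np.ones((25,25)))
        k=max(cv2.findContours(m,0,2)[0],key=cv2.contourArea)[:,0]
        P=back(n,(k+.5)/8-.5+[x0,y0],zt)[:,:2]
        (c0,s,a)=cv2.minAreaRect((P*1000).astype(np.float32)); print(n,np.round(c0,1),np.round(s,1),round(a,1))
E
python3 - <<'E'
from m import *
for i in range(2): cas({"top":(232,195,256,220),"scene":(240,208,275,240)})
# tray blue-grey segmentation near the fitted place
for n in ("top","scene"):
    I=cv2.GaussianBlur(manip.capture(n)["frame"],(3,3),0).astype(int); c=proj(n,[[.4205,.137,.01]])[0].astype(int); print(n,c,I[c[1]-1:c[1]+2:1,c[0]].tolist())
    ref=I[c[1]-5:c[1]+6,c[0]-5:c[0]+6].reshape(-1,3).mean(0); m=(np.abs(I-ref).max(2)<28).astype(np.uint8)
    m=cv2.morphologyEx(m,cv2.MORPH_OPEN,np.ones((5,5)));_,L,st,_=cv2.connectedComponentsWithStats(m); k=np.argwhere(L==L[c[1],c[0]])[:,::-1]
    P=back(n,k.astype(float),.016)[:,:2]; print(n,cv2.minAreaRect((P*1000).astype(np.float32)))
E
```

```text
top [ 501.8 -114. ] [30.7 42.9] 84.4
scene [ 503.9 -112.6] [29.1 40.9] 82.5
top [ 501.8 -114. ] [30.8 42.9] 84.4
scene [ 503.9 -112.6] [29.  41.2] 81.7
top [180 227] [[164, 171, 182], [165, 173, 184], [166, 175, 185]]
top ((423.08966064453125, 132.83535766601562), (94.04603576660156, 132.3408660888672), 12.394257545471191)
scene [231 299] [[161, 165, 170], [162, 166, 170], [162, 166, 170]]
scene ((422.56500244140625, 142.24607849121094), (93.00064849853516, 130.00509643554688), 13.008262634277344)
```

Run:
```python
from h import *
print(delta([.503,-.113,.10],Rtool(-.12,0))[:2])
```

```text
(array([-0.0889, -0.094 ,  0.0801]), array([ 0.0098, -0.6984, -0.0241]))
```

```bash
python3 shift.py "[[-0.0889,-0.094,0.0801,0.0098,-0.6984,-0.0241,0.6],[-0.0889,-0.094,0.0801,0.0098,-0.6984,-0.0241,0.6],[-0.0889,-0.094,0.0801,0.0098,-0.6984,-0.0241,0.6],[-0.0889,-0.094,0.0801,0.0098,-0.6984,-0.0241,0.6],[-0.0889,-0.094,0.0801,0.0098,-0.6984,-0.0241,0.6],[-0.0889,-0.094,0.0801,0.0098,-0.6984,-0.0241,0.6],[-0.0889,-0.094,0.0801,0.0098,-0.6984,-0.0241,0.6],[-0.0889,-0.094,0.0801,0.0098,-0.6984,-0.0241,0.6],[-0.0889,-0.094,0.0801,0.0098,-0.6984,-0.0241,0.6],[-0.0889,-0.094,0.0801,0.0098,-0.6984,-0.0241,0.6]]"
python3 - <<'E'
from h import *
print(delta([.503,-.113,.0225],Rtool(-.12,0))[:2])
E
```

```text
t: 7.2
ee_pos: [0.5009, -0.1125, 0.099]
tool_rot: [0.001, 0.998, -0.06, -0.005]
ft_force: [0.9, 0.3, -0.0]
finger_gap: 0.604
finger_force: 0.0
(array([0.0028, 0.    , 0.0765]), array([0.0031, 0.0089, 0.0002]))
```

```bash
python3 shift.py "[[0,0,0.03,0,0,0,0.6],[0,0,0.055,0,0,0,0.6],[0,0,0.068,0,0,0,0.6],[0,0,0.074,0,0,0,0.6],[0,0,0.077,0,0,0,0.6],[0,0,0.077,0,0,0,0.6],[0,0,0.077,0,0,0,0],[0,0,0.077,0,0,0,0],[0,0,0.077,0,0,0,0],[0,0,0.077,0,0,0,0],[0,0,0.077,0,0,0,0],[0,0,0.077,0,0,0,0]]"
```

```text
t: 8.2
ee_pos: [0.5038, -0.1133, 0.0246]
tool_rot: [0.0, 0.998, -0.06, 0.001]
ft_force: [-1.7, 0.1, 6.6]
finger_gap: 0.298
finger_force: 59.0
```

```bash
python3 shift.py "[[0,0,-0.02,0,0,0,0],[0,0,-0.05,0,0,0,0],[0,0,-0.09,0,0,0,0],[0,0,-0.1,0,0,0,0],[0,0,-0.1,0,0,0,0],[0,0,-0.1,0,0,0,0]]"
python3 - <<'E'
from h import *
print(delta([.422,.138,.125],Rtool(.22,0))[:2])
E
```

```text
t: 8.7
ee_pos: [0.5034, -0.1132, 0.1243]
tool_rot: [0.0, 0.998, -0.06, 0.002]
ft_force: [0.1, 0.0, -0.2]
finger_gap: 0.299
finger_force: 59.3
(array([-0.1109, -0.2396, -0.0012]), array([ 0.0011, -0.0032, -0.34  ]))
```

```bash
python3 shift.py "[[-0.015,-0.03,0,0,0,-0.05,0],[-0.03,-0.065,0,0,0,-0.1,0],[-0.045,-0.1,0,0,0,-0.15,0],[-0.06,-0.135,0,0,0,-0.2,0],[-0.075,-0.17,0,0,0,-0.25,0],[-0.09,-0.2,0,0,0,-0.3,0],[-0.105,-0.225,0,0,0,-0.34,0],[-0.111,-0.2396,0,0,0,-0.34,0],[-0.111,-0.2396,0,0,0,-0.34,0],[-0.111,-0.2396,0,0,0,-0.34,0],[-0.111,-0.2396,0,0,0,-0.34,0]]"
python3 - <<'E'
from h import *
import cv2
from plant import manip
print(delta([.422,.138,.0265],Rtool(.22,0))[:2])
f=manip.capture("scene")["frame"][:,:,::-1]
cv2.imwrite("pics/p4.png",cv2.resize(f[190:350,170:310],None,fx=3.7,fy=3.7,interpolation=cv2.INTER_CUBIC))
E
```

```text
t: 9.62
ee_pos: [0.4211, 0.1376, 0.1224]
tool_rot: [0.0, 0.994, 0.11, -0.0]
ft_force: [-0.3, 0.3, -0.9]
finger_gap: 0.298
finger_force: 59.3
(array([ 0.001 , -0.0003,  0.0959]), array([0.0008, 0.0009, 0.0001]))
```

View pics/p4.png

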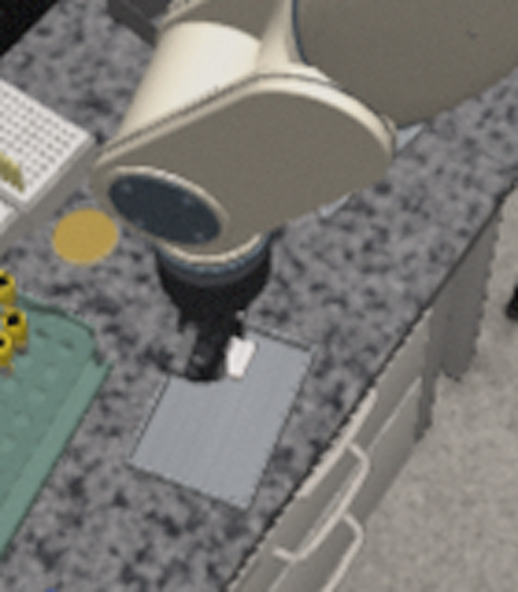

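The cassette (crop (240,357)) is held level between the fingers, and the tray below it spans crop corners (130,460) to (312,348). Now I'll lower it.

```bash
python3 shift.py "[[0,0,0.03,0,0,0,0],[0,0,0.055,0,0,0,0],[0,0,0.075,0,0,0,0],[0,0,0.086,0,0,0,0],[0,0,0.092,0,0,0,0],[0,0,0.0945,0,0,0,0],[0,0,0.0955,0,0,0,0],[0,0,0.0955,0,0,0,0],[0,0,0.0955,0,0,0,0]]"; python3 f.py
```

```text
t: 10.42
ee_pos: [0.4221, 0.1381, 0.0283]
tool_rot: [0.0, 0.994, 0.11, 0.001]
ft_force: [-1.0, 0.1, 0.4]
finger_gap: 0.299
finger_force: 59.3
travel [ -90.54695238 -390.18965464  100.36171699] F [-1.    0.06  0.41] axial 0.95 gap 0.2990809842754001
```

```bash
python3 shift.py "[[0,0,0.001,0,0,0,0],[0,0,0.002,0,0,0,0],[0,0,0.003,0,0,0,0],[0,0,0.003,0,0,0,0]]"
```

```text
t: 10.75
ee_pos: [0.4215, 0.1382, 0.0247]
tool_rot: [0.0, 0.994, 0.11, 0.0]
ft_force: [0.1, 0.2, -0.0]
finger_gap: 0.298
finger_force: 59.3
```

```bash
python3 shift.py "[[0,0,0.0005,0,0,0,0],[0,0,0.0005,0,0,0,0]]"
```

```text
t: 10.92
ee_pos: [0.4215, 0.1382, 0.0246]
tool_rot: [0.0, 0.994, 0.11, 0.0]
ft_force: [-1.7, -0.3, 6.9]
finger_gap: 0.298
finger_force: 60.2
```

Contact with the tray floor. I'll open the fingers and retreat.

```bash
python3 shift.py "[[0,0,-0.0005,0,0,0,0.55],[0,0,-0.0005,0,0,0,0.55],[0,0,-0.0005,0,0,0,0.55],[0,0,-0.0005,0,0,0,0.55],[0,0,-0.0005,0,0,0,0.55],[0,0,-0.02,0,0,0,0.55],[0,0,-0.05,0,0,0,0.55],[0,0,-0.09,0,0,0,0.55],[0,0,-0.13,0,0,0,0.55],[-0.04,0,-0.16,0,0,0,0.55],[-0.08,0,-0.18,0,0,0,0.55],[-0.08,0,-0.18,0,0,0,0.55],[-0.08,0,-0.18,0,0,0,0.55],[-0.08,0,-0.18,0,0,0,0.55]]"
python3 - <<'E'
from h import *
import cv2
from plant import manip
f=manip.capture("scene")["frame"][:,:,::-1]; g=manip.capture("top")["frame"][:,:,::-1]
a=cv2.resize(f[110:350,160:300],None,fx=2.5,fy=2.5,interpolation=cv2.INTER_CUBIC); b=cv2.resize(g[120:260,150:310],None,fx=2.7,fy=2.7,interpolation=cv2.INTER_CUBIC)
c=np.zeros((600,790,3),np.uint8); c[:,:350]=a; c[:378,354:786]=b; cv2.imwrite("pics/p5.png",c)
E
```

```text
t: 12.08
ee_pos: [0.3437, 0.1209, 0.2046]
tool_rot: [-0.0, 0.994, 0.11, 0.001]
ft_force: [-0.6, -0.1, -0.3]
finger_gap: 0.55
finger_force: 0.0
```

View pics/p5.png

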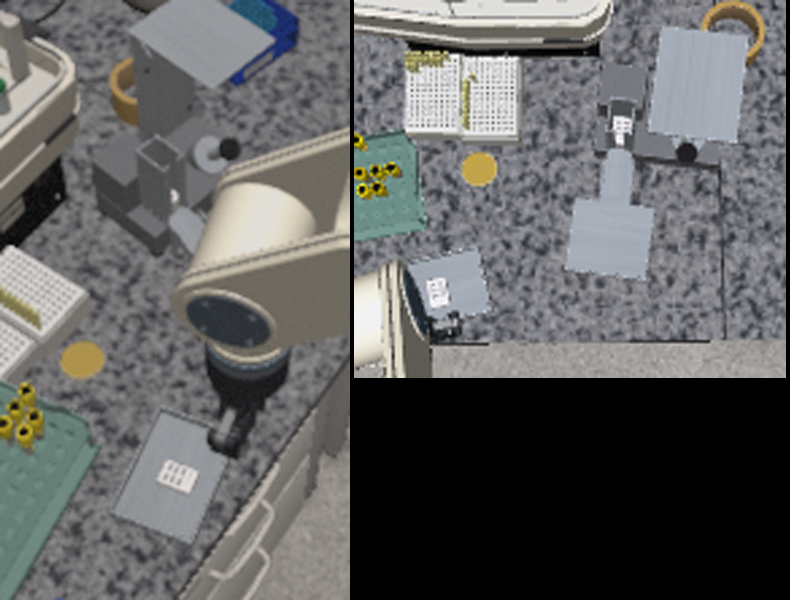

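The cassette lies flat in the tray at scene crop (177,476) and top crop (438,291). The plate is empty, the plunger is out, and the rest of the stack is still in the magazine.

```bash
python3 -c "
from plant import manip
print(manip.finish_job())"
```

```text
the job is handed in; nothing more can be done
None
```

I handed the job in at about 12 s: I pressed the plunger to its stop (about 18 N), it ejected one cassette and sprang back out, and that cassette now lies flat in the steel tray with nothing else disturbed in the last pictures.

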